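# Close up a two-piece profile rail and check its length with the sprung tape

### The arm

A 7-joint arm with a two-finger parallel gripper is mounted at the origin on the work surface. World frame = base frame: x ahead of the robot, y to its left, z up, the work surface at z = 0. Lengths are in mm, angles in rad, forces in N, time in s.
With the tool pointing down it reaches from about 425 to 825 mm from the base axis. Payload 3.6 kg.
Tool frame: the origin (TCP) lies at the very end of the fingers, on their centre line; the grasp point (between the pads) lies 19 mm behind it; z points along the fingers, y is the line along which they close (so a half turn about z gives the same grasp; the last joint's range is limited). The gripper opens to 93 mm and grips with 3 to 60 N. Pads are 15 mm wide; open, the fingers measure 128 mm over their backs; the gripper's body (75 mm by 188 mm) begins 65 mm behind the grasp point.
Start: joints at [1.185, 0.615, -0.013, 1.423, 0.008, 1.103, -0.04], TCP at [228.258, -608.572, 218.64] pointing down, gripper open.
Joint ranges: [-3.12, 3.12], [-0.3, 2.06], [-1.34, 1.32], [0.26, 2.42], [-1.36, 4.5], [0.01, 1.98], [-2.84, 2.84]. Speed limits (rad/s): [2.79, 2.79, 3.14, 3.14, 3.14, 3.14, 3.14].

### API

Orientations are given as a rotation vector (axis times angle).
In Python, from workcell import robot gives the robot as it stands.
- The arm moves only by the tool apply_moves, never from a script. Its argument "increments" is a list of rows, each a list of 3 entries, a list of its own where there are three numbers: the shift along the tool's x, y, z in cm, then the turn about the tool's z in rad, then the finger opening in cm, from 0 to 9.3. A call has 1 to 12 rows; each row is the pose to reach, as a shift and turn from the pose commanded when the call began, along the tool's axes at that moment; what a row does not reach only later rows make up. A row lasts 1/8 s, in which the tool goes at most 62.5 mm and 10.7 degrees, less where a joint would pass 70% of its speed; a pose out of reach is approached as far as the arm can. A call with a gripper value outside its range is refused whole. The fingers move at their own pace and stop on an object; "newtons" is the grip in N (left out, the last holds). Time passes only in rows, so rows that repeat a pose let the fingers close. It gives the time, the measured TCP pose, the force, the opening and the grip force at its end, in the units of the state.
- robot.observe(): the state, without advancing time (a new reading comes with each control period).
- robot.snapshot(name): name is "scene" or "top" or "wrist"; returns a dict with "frame" (384x512x3 uint8, red, green, blue), "mtx" (3x3 intrinsics, pixels), "eye" and "attitude" of the camera in the world; the wrist camera has in their place "hand_eye" (4x4, takes a point from camera to tool coordinates, whose origin is the TCP and whose axes are the flange's). Camera axes: x right, y up, looking along -z (the intrinsics and any distortion apply to the point x, -y, -z); pixel columns grow to the right and rows downward; lengths in mm; the calibration is good to about 2 mm. A picture is of the moment at which its call begins: read the wrist's pose just before it. There is no depth.
- robot.hand_in(): hands the job in; it is judged then, once.
The state is a dict: "clock": time; "joint_pos": joint angles; "joint_vel": joint speeds; "tau": joint torques, N m; "tcp_pos": TCP position; "ee_rot": TCP orientation; "contact_force": force on the tool from outside, world axes, zero at the start; "wrist_torque": the same for the moment, N m; "opening": finger opening in mm; "finger_force": force on a finger pad.
Only numpy, scipy, OpenCV 4.12 (cv2) and the standard library are available. Lean on these libraries where they do the work, as an engineer would, in place of code of your own. Each camera call takes 0.05 s, during which the arm holds its last target. There are 200 camera calls.

### The job

Bring the loose silver piece of slotted profile up against the end of the fixed silver rail on the plywood board, so that the two lie in one straight line with no gap. Then pull the sprung tape out by its red tab until the tab's pointer is level with the far end of the joined rail, and hold it there for a good second while the length is read. Finally ease the tape back into its case all the way, without letting it snap back, and leave the other things on the bench alone.

Things in the scene. Friction and masses are not known exactly. Their poses are not given: they have to be found in the camera images.
- jig: Fixed plywood board, 180 (x) x 520 (y) x 12 mm; origin at the centre of its underside, y along the rail. On it stands the fixed rail: silver slotted profile 40 wide, 40 high, 100 mm long, centred on board x = -40 mm, y = +60 to +160 mm, with a 30 mm high steel angle on its -x side. The tape stands on the +x side; a flat white strip with ticks lies under its blade.
- rail_end (a point): Centre of the fixed rail's free end face (the one that looks to the board's -y), 20 mm above the board's top; axes as the board's. The loose piece belongs directly beyond it in -y: joined, its centre lies at y = -45 mm and the far end of the joined rail at y = -90 mm in this frame.
- loose_rail: Loose silver slotted profile, 40 (its x) x 90 (its y) x 40 mm high, 140 g, lying on the board some centimetres beyond the fixed rail's end in -y; origin at the centre of its underside, length along its y. It can be gripped across its 40 mm width and slid.
- loose_rail_center (a point): Centre of the loose piece, 20 mm above its underside; axes as loose_rail.
- tape_case: Yellow tape-measure case, fixed upright on the board's top on the lane at board x = +40 mm, clamped at a different place along y each time; 34 (x) x 70 (y) x 65 mm high; origin at the centre of its underside, axes as the board's. The blade leaves its -y face 11 mm above the board.
- tape_tab (a point): Centre of the top of the red pull tab on the blade's end: an upright block 20 (board x) x 14 (board y) x 42 mm, its top 45 mm and its bottom 3 mm above the board's top. With the tape home there are 45 mm clear between tab and case. Grip it from above.
- tape_pointer (a point): Tip of the red pointer, a 4 x 4 mm bar that sticks out of the tab towards the rail (board -x), 45 mm from the tab's middle, 8 mm above the board's top; it lies at the middle of the tab in y. It is level with the rail's far end when both have the same y in the board's frame.
- tape (a joint): How far the tape is pulled out towards the board's -y, in m: 0 home, 0.22 at most. A spring pulls it back with about 2 N at home and 5 N far out; it stays nowhere by itself and snaps home if let go.
- bracket: small bent steel angle bracket, lying on the near right part of the board (bystander); origin at the centre of its underside
- screwdriver: screwdriver, 150 mm, on the table right of the board (bystander); origin at its underside
- black_rail: black offcut of 40 x 40 profile, 70 mm long, on the table left of the board (bystander, not part of the job); origin at the centre of its underside
- spool: flat spool, 100 mm across, 42 mm high, with orange filament, at the right (bystander); origin at the centre of its underside
- mug: blue mug, 80 mm across, 90 mm high, at the left (bystander); origin at the centre of its underside
- wrench: steel wrench, 160 mm, beyond the board (bystander); origin at its underside
There are look-alikes about, which are no part of the job. Several things have the shape of the loose_rail; the one meant has the colours described above.

How it is judged:
By the outcome, as a careful person would: the job done as asked, in the order asked, and still so for the second after the job is handed in, with the robot touching nothing.
It also fails if it takes over 53 s, if anything falls off the work surface, if the arm or the gripper's body presses on something with over 40 N, if the wrist force passes 120 N, or if a joint passes its speed limit or range.

## Working session

There is one attempt and no reset: what is moved stays moved. The work goes in short steps, Python scripts to look and compute and a tool call to move; the robot and the scene stay as the last step left them, time stands still between calls to the robot, and variables do not carry over. Pictures are saved under pics/ and viewed, at most 12 in all, crops included, and the job is handed in when it is done.

Besides the shell and the picture viewer there is one more tool, called after "Call:" as a command line: name --argument value ..., lists and objects as JSON in quotes. apply_moves: Moves the arm, as the interface text tells. Its arguments: {"type":"object","properties":{"increments":{"type":"array","items":{"type":"array"}},"newtons":{"type":"number"}},"required":["increments"]}

```bash
mkdir -p pics; ls; python3 - <<'E'
from workcell import robot
import cv2,pickle
s=robot.observe();print(s)
for n in("scene","top"):
    d=robot.snapshot(n);pickle.dump(d,open(n+'.pkl','wb'));cv2.imwrite(f'pics/{n}0.png',cv2.resize(d['frame'][:,:,::-1],(800,600),interpolation=cv2.INTER_CUBIC))
    print({k:v for k,v in d.items() if k!='frame'})
E
```

```text
pics
{'clock': 0.0, 'joint_pos': array([ 1.18549151,  0.61594401, -0.01267204,  1.42488586,  0.00813106,
        1.10337233, -0.04040462]), 'joint_vel': array([-0.00160107,  0.00111142, -0.00047557,  0.00064982, -0.00105138,
       -0.00176837,  0.00096535]), 'tau': array([ 1.14495447e-04, -4.58933079e+01,  2.09179628e-01, -1.65743637e+01,
       -6.10381225e-02,  2.06412765e-02,  2.69401708e-04]), 'tcp_pos': array([ 228.00523889, -607.86210599,  217.46923859]), 'ee_rot': array([-3.08866584e+00, -5.60329917e-01,  7.66245125e-04]), 'contact_force': array([ 0.0898526 ,  0.12997931, -0.2665447 ]), 'wrist_torque': array([0.0632524 , 0.01752975, 0.03663605]), 'finger_force': 0.0, 'opening': 92.97669114266544}
{'mtx': array([[469.95547984,   0.        , 246.57351973],
       [  0.        , 469.95547984, 196.34798153],
       [  0.        ,   0.        ,   1.        ]]), 'eye': array([1383.57269178,  518.45544353, 1199.54322609]), 'attitude': array([0.42226766, 0.75988785, 2.06167498])}
{'mtx': array([[398.89329398,   0.        , 249.71920475],
       [  0.        , 398.89329398, 189.05925538],
       [  0.        ,   0.        ,   1.        ]]), 'eye': array([ 395.42013126,    8.44811898, 1171.87398185]), 'attitude': array([ 0.12017939, -0.13783817, -1.5894525 ])}
```

View pics/scene0.png

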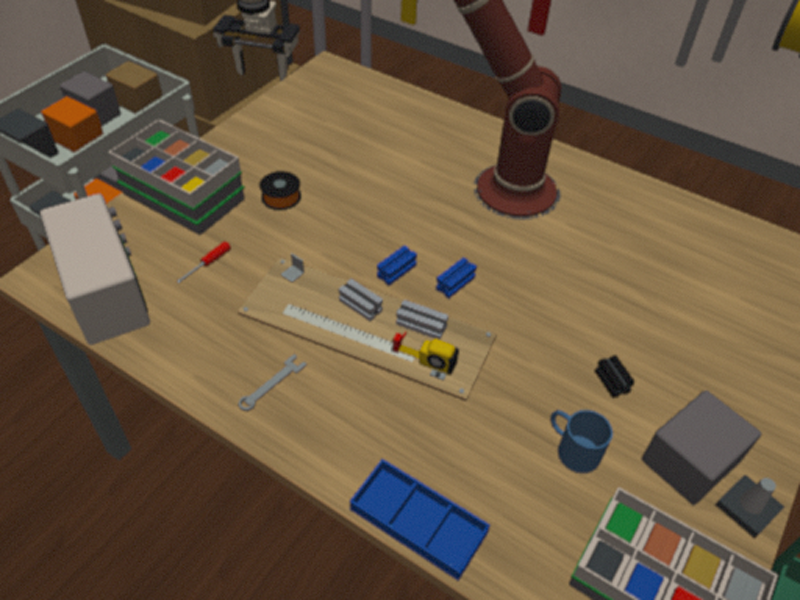

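View pics/top0.png

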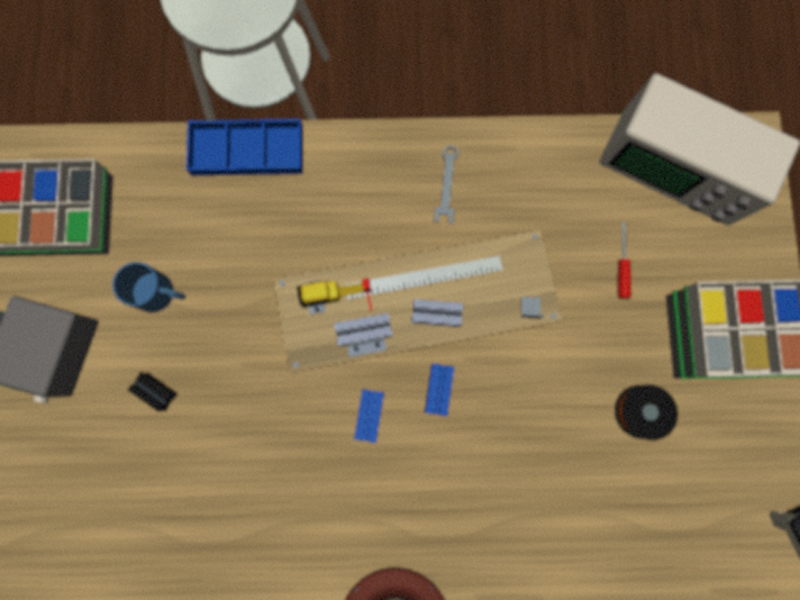

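The blue pieces at top-view (370,415) and (440,390) and the black one at (152,391) are look-alikes. The silver one on the board at (437,313) fits the description. The fixed rail is at (363,330), the tab at (367,286) and the case at (320,292).

```bash
cat > h.py <<'E'
import numpy as np,cv2
from scipy.spatial.transform import Rotation as R
def pix2w(uv,K,eye,Rm,z):
    d=np.array([(uv[0]-K[0,2])/K[0,0],-(uv[1]-K[1,2])/K[1,1],-1]);d=Rm@d
    return eye+d*(z-eye[2])/d[2]
def w2pix(p,K,eye,Rm):
    c=Rm.T@(np.asarray(p,float)-eye);return np.array([K[0,2]+K[0,0]*c[0]/-c[2],K[1,2]-K[1,1]*c[1]/-c[2]])
def wristcam(d,s):
    T=np.array(d['hand_eye']);Rt=R.from_rotvec(s['ee_rot']).as_matrix()
    return d['mtx'],s['tcp_pos']+Rt@T[:3,3],Rt@T[:3,:3]
def cam(d): return d['mtx'],d['eye'],R.from_rotvec(d['attitude']).as_matrix()
E
python3 - <<'E'
import pickle
from h import *
d=pickle.load(open('top.pkl','rb'));c=cam(d)
f=d['frame'];crop=f[140:250,160:370];cv2.imwrite('pics/crop.png',cv2.resize(crop[:,:,::-1],(798,418),interpolation=cv2.INTER_CUBIC))
P=lambda u,v,z:pix2w((u*.64,v*.64),*c,z)
cs=[P(277,283,12),P(540,233,12),P(560,318,12),P(292,370,12)]
B=np.array([[90,260],[90,-260],[-90,-260],[-90,260]])
W=np.array(cs)[:,:2];print(W.round(0));m=W.mean(0)
A=(B.T@(W-m));th=np.arctan2(A[0,1]-A[1,0],A[0,0]+A[1,1]);print('board',m,th)
for n,u,v,z in(('loose',437,313,52),('fixed',363,329,52),('tabtop',367,285,57)):
    p=P(u,v,z);r=p[:2]-m;C,S=np.cos(th),np.sin(th);print(n,p.round(0),'board',(r[0]*C+r[1]*S).round(0),(-r[0]*S+r[1]*C).round(0))
w=pickle
from workcell import robot
s=robot.observe();Rt=R.from_rotvec(s['ee_rot']).as_matrix();print(Rt.round(3))
print(robot.snapshot('wrist')['hand_eye'],robot.snapshot('wrist')['mtx'])
E
```

```text
[[ 615.  206.]
 [ 702. -298.]
 [ 537. -325.]
 [ 451.  178.]]
board [576.46531122 -59.61954891] 0.1696116979407776
loose [546. -90.  52.] board -35.0 -25.0
fixed [520.  44.  52.] board -38.0 112.0
tabtop [600.  35.  57.] board 39.0 90.0
[[ 0.936  0.351 -0.001]
 [ 0.351 -0.936  0.002]
 [-0.    -0.002 -1.   ]]
[[ 2.16827366e-04  9.55717536e-01  2.94285482e-01  8.24494686e+01]
 [ 9.99999827e-01 -3.68036635e-04  4.58438304e-04 -1.19480819e+00]
 [ 5.46445365e-04  2.94285332e-01 -9.55717450e-01 -1.66327652e+02]
 [ 0.00000000e+00  0.00000000e+00  0.00000000e+00  1.00000000e+00]] [[340.17585854   0.         256.13488851]
 [  0.         340.17585854 193.31849493]
 [  0.           0.           1.        ]]
```

View pics/crop.png

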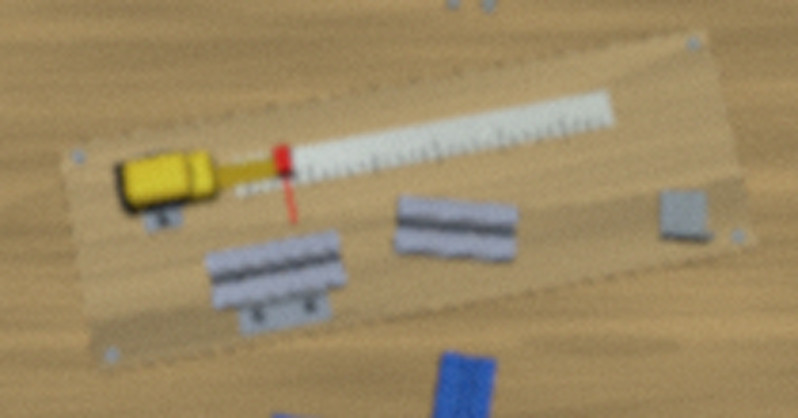

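Call:
apply_moves --increments '[[[49.4,-40,1.8],-1.38,7],[[49.4,-40,1.8],-1.38,7],[[49.4,-40,1.8],-1.38,7],[[49.4,-40,1.8],-1.38,7],[[49.4,-40,1.8],-1.38,7],[[49.4,-40,1.8],-1.38,7],[[49.4,-40,1.8],-1.38,7],[[49.4,-40,1.8],-1.38,7],[[49.4,-40,1.8],-1.38,7],[[49.4,-40,1.8],-1.38,7],[[49.4,-40,1.8],-1.38,7],[[49.4,-40,1.8],-1.38,7]]'

```text
clock: 1.7
tcp_pos: [550.2, -60.3, 200.3]
ee_rot: [-2.025, -2.401, 0.001]
contact_force: [1.0, -0.1, 0.6]
opening: 70.0
finger_force: 0.0
```

Call:
apply_moves --increments '[[[0,0,0],0,7],[[0,0,0],0,7],[[0,0,0],0,7]]'

```text
clock: 2.08
tcp_pos: [550.0, -61.9, 200.8]
ee_rot: [2.03, 2.398, -0.001]
contact_force: [0.4, -0.5, 0.0]
opening: 70.0
finger_force: 0.0
```

```bash
python3 - <<'E'
from workcell import robot
import pickle,cv2
from h import *
s=robot.observe();d=robot.snapshot('wrist');pickle.dump((s,d),open('w1.pkl','wb'))
print(s['clock'],s['tcp_pos'],s['opening'],R.from_rotvec(s['ee_rot']).as_matrix().round(3),s['joint_pos'])
cv2.imwrite('pics/w1.png',cv2.resize(d['frame'][:,:,::-1],(800,600),interpolation=cv2.INTER_CUBIC))
E
```

```text
2.075 [549.96376423 -61.87539201 200.77947953] 69.99446729565922 [[-0.165  0.986 -0.   ]
 [ 0.986  0.165 -0.   ]
 [-0.    -0.    -1.   ]] [ 0.35464293  0.5138648  -0.43197373  1.72326039  0.25444924  0.96018003
 -0.00930102]
```

View pics/w1.png

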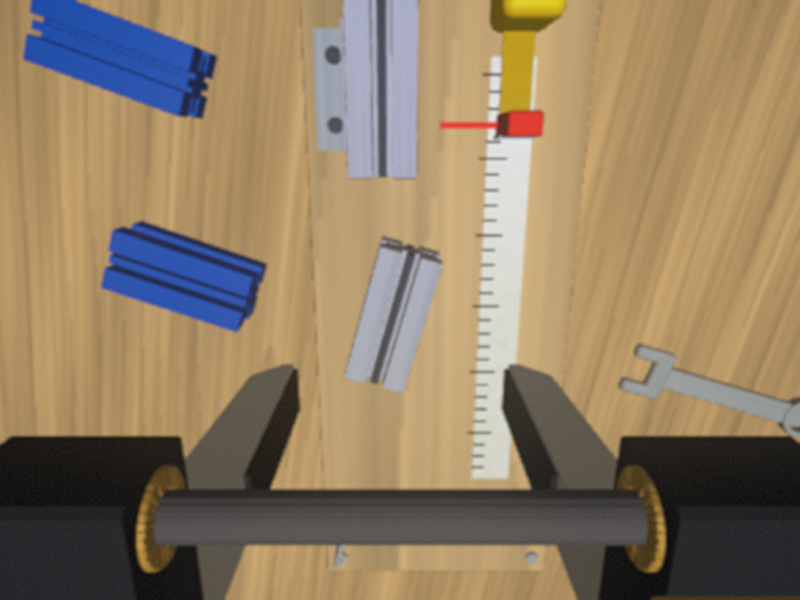

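```bash
python3 - <<'E'
import pickle
from h import *
s,d=pickle.load(open('w1.pkl','rb'));c=wristcam(d,s)
P=lambda u,v,z:pix2w((u*.64,v*.64),*c,z)[:2].round(1)
p={k:P(*v) for k,v in dict(fl=(347,178,52),fr=(417,177,52),fl2=(346,5,52),fr2=(419,5,52),ul=(379,249,52),ur=(439,261,52),ll=(346,378,52),lr=(404,391,52),tl=(500,113,57),tr=(543,112,57),tl2=(498,136,57),tr2=(542,136,57),point=(441,125,20),bl=(329,568,12),br=(542,569,12)).items()}
print(p)
f=lambda a,b:(np.linalg.norm(p[b]-p[a]).round(1),np.degrees(np.arctan2(*(p[b]-p[a])[::-1])).round(1))
for a,b in('fl','fr'),('fl','fl2'),('fr','fr2'),('ul','ur'),('ll','lr'),('ll','ul'),('lr','ur'),('bl','br'): print(a,b,f(a,b))
print('railend',(p['fl']+p['fr'])/2,'loose',(p['ul']+p['ur']+p['ll']+p['lr'])/4,'tab',(p['tl']+p['tr']+p['tl2']+p['tr2'])/4)
cr=d['frame'][90:260,190:360];cv2.imwrite('pics/w1c.png',cv2.resize(cr[:,:,::-1],(600,600),interpolation=cv2.INTER_CUBIC))
E
```

```text
{'fl': array([509.3,  -6.1]), 'fr': array([549.1,   1.1]), 'fl2': array([496.6,  82.4]), 'fr2': array([534.7,  88.8]), 'ul': array([533.9, -44.3]), 'ur': array([570.9, -45.5]), 'll': array([ 525.9, -131.7]), 'lr': array([ 564.6, -134.7]), 'tl': array([587.9,  42.8]), 'tr': array([611.1,  47.2]), 'tl2': array([589.5,  30.8]), 'tr2': array([613.7,  34.9]), 'point': array([559.6,  32.6]), 'bl': array([ 534. , -323.5]), 'br': array([ 707.7, -295.3])}
fl fr (np.float64(40.4), np.float64(10.3))
fl fl2 (np.float64(89.4), np.float64(98.2))
fr fr2 (np.float64(88.9), np.float64(99.3))
ul ur (np.float64(37.0), np.float64(-1.9))
ll lr (np.float64(38.8), np.float64(-4.4))
ll ul (np.float64(87.8), np.float64(84.8))
lr ur (np.float64(89.4), np.float64(86.0))
bl br (np.float64(176.0), np.float64(9.2))
railend [529.2  -2.5] loose [548.825 -89.05 ] tab [600.55   38.925]
```

View pics/w1c.png

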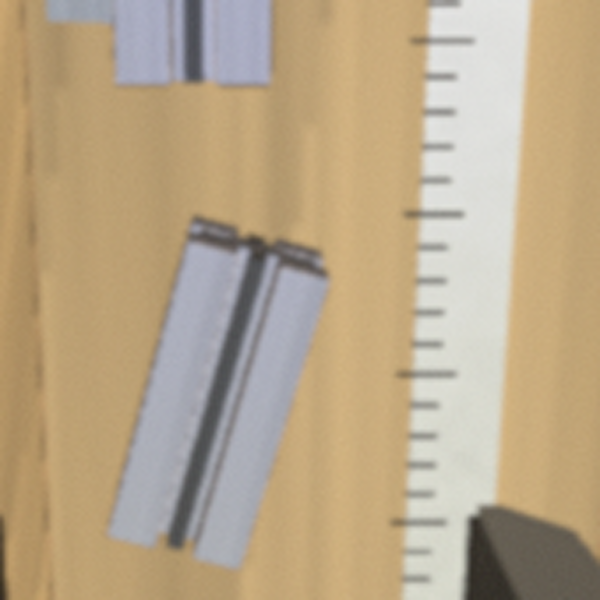

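Silver piece confirmed in the crop (left-hand (110–330, 220–565)). It is yawed about −4° against about +9.5° for the board. Going down on it.

Call:
apply_moves --increments '[[[-2.7,-0.55,6],0.16,7],[[-2.7,-0.55,11],0.24,7],[[-2.7,-0.55,14],0.24,7],[[-2.7,-0.55,16],0.24,7],[[-2.7,-0.55,17.4],0.24,7],[[-2.7,-0.55,18],0.24,7],[[-2.7,-0.55,18],0.24,7],[[-2.7,-0.55,18],0.24,5],[[-2.7,-0.55,18],0.24,3.5],[[-2.7,-0.55,18],0.24,3.5],[[-2.7,-0.55,18],0.24,3.5],[[-2.7,-0.55,18],0.24,3.5]]' --newtons 20

```text
clock: 3.62
tcp_pos: [549.6, -88.1, 21.0]
ee_rot: [2.3, 2.14, 0.0]
contact_force: [-1.3, -0.4, 2.7]
opening: 40.0
finger_force: 19.8
```

```bash
python3 - <<'E'
from workcell import robot
from h import *
s=robot.observe();M=R.from_rotvec(s['ee_rot']).as_matrix()
print(s['tcp_pos'],np.degrees(np.arctan2(M[1,1],M[0,1])),s['opening'],s['contact_force'])
E
```

```text
[549.59017823 -88.12793495  20.98373642] -4.124391901897833 39.97764581737721 [-1.28491756 -0.3692061   2.70907411]
```

Call:
apply_moves --increments '[[[0.5,-0.4,0],-0.08,3.5],[[1.0,-0.8,0],-0.16,3.5],[[1.7,-1.2,0],-0.235,3.5],[[2.3,-1.33,0],-0.235,3.5],[[2.84,-1.33,0],-0.235,3.5],[[2.84,-1.33,0],-0.235,3.5],[[2.84,-1.33,0],-0.235,3.5]]' --newtons 25

```text
clock: 4.5
tcp_pos: [538.5, -58.2, 21.0]
ee_rot: [2.033, 2.395, 0.001]
contact_force: [-0.5, 0.2, 5.9]
opening: 39.9
finger_force: 24.8
```

```bash
python3 - <<'E'
from workcell import robot
import pickle
from h import *
s=robot.observe();d=robot.snapshot('wrist');pickle.dump((s,d),open('w2.pkl','wb'))
M=R.from_rotvec(s['ee_rot']).as_matrix()
print(s['tcp_pos'],np.degrees(np.arctan2(M[1,1],M[0,1])),s['opening'],s['contact_force'])
cv2.imwrite('pics/w2.png',cv2.resize(d['frame'][:,:,::-1],(800,600),interpolation=cv2.INTER_CUBIC))
E
```

```text
[538.52746337 -58.21997376  20.95761126] 9.344068477793972 39.93480940770635 [-0.46765649  0.22287923  5.85318692]
```

View pics/w2.png

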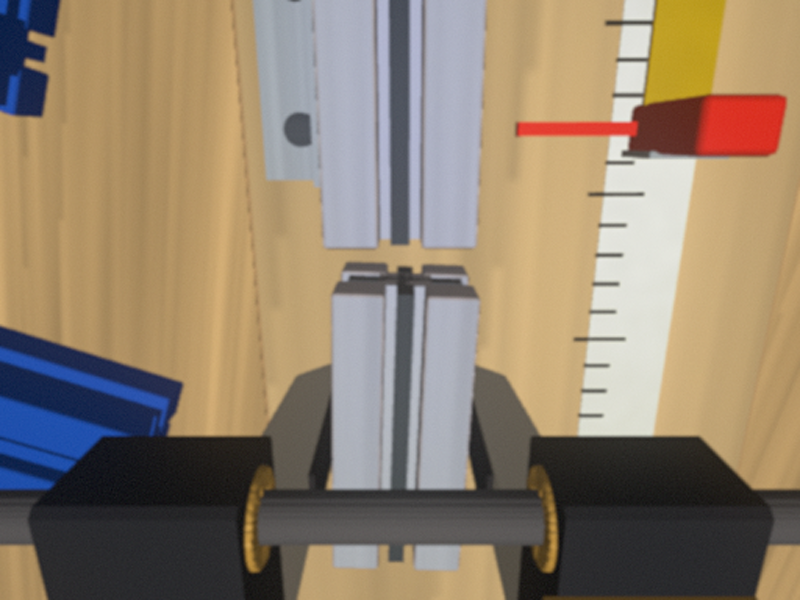

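```bash
python3 - <<'E'
import pickle
from h import *
s,d=pickle.load(open('w2.pkl','rb'));c=wristcam(d,s);M=R.from_rotvec(s['ee_rot']).as_matrix()
def P(u,v,z): return ((pix2w((u*.64,v*.64),*c,z)-s['tcp_pos'])@M)[:2].round(1)
for n,a in dict(fl=(323,247,52),fr=(477.5,247,52),fl0=(313,0,52),fr0=(486.5,0,52),sl=(378,245,52),sl0=(378.5,0,52),sr=(422,245,52),sr0=(421,0,52),ul=(332.5,293,52),ur=(478,297,52),ll=(333,567,52),lr=(459,569,52),s1l=(386,292,52),s2l=(379,565,52),s1r=(422,292,52),s2r=(414,565,52),tl=(707,95,57),tr=(785,95,57),tl2=(700,156,57),tr2=(778,156,57),pt=(517,129,20)).items(): print(n,P(*a))
E
```

```text
fl [ 56.7 -19.9]
fr [56.7 20. ]
fl0 [113.5 -19.8]
fr0 [113.5  19.6]
sl [57.2 -5.7]
sl0 [113.5  -4.9]
sr [57.2  5.7]
sr0 [113.5   4.7]
ul [ 44.3 -17.9]
ur [43.2 20.7]
ll [-45.2 -21.1]
lr [-46.   18.6]
s1l [44.6 -3.7]
s2l [-44.5  -6.6]
s1r [44.6  5.8]
s2r [-44.5   4.4]
tl [93.  70.3]
tr [93.  88.2]
tl2 [79.5 70.9]
tr2 [79.5 89.4]
pt [86.2 35. ]
```

Call:
apply_moves --increments '[[[0.3,0,0],-0.025,3.5],[[0.6,0,0],-0.025,3.5],[[0.9,0,0],-0.025,3.5],[[1.1,0,0],-0.025,3.5],[[1.2,0,0],-0.025,3.5],[[1.25,0,0],-0.025,3.5],[[1.25,0,0],-0.025,3.5]]'

```text
clock: 5.42
tcp_pos: [536.8, -47.7, 20.9]
ee_rot: [2.003, 2.418, -0.001]
contact_force: [0.4, -3.9, 5.9]
opening: 40.5
finger_force: 24.7
```

Call:
apply_moves --increments '[[[0.05,0,0],0,3.5],[[0.1,0,0],0,3.5],[[0.15,0,0],0,3.5],[[0.15,0,0],0,3.5]]'

```text
clock: 5.92
tcp_pos: [536.5, -46.3, 21.0]
ee_rot: [2.003, 2.418, -0.001]
contact_force: [0.9, -3.4, 5.7]
opening: 39.7
finger_force: 24.7
```

```bash
python3 - <<'E'
from workcell import robot
import pickle
from h import *
s=robot.observe();d=robot.snapshot('wrist');pickle.dump((s,d),open('w3.pkl','wb'))
M=R.from_rotvec(s['ee_rot']).as_matrix()
print(s['tcp_pos'],np.degrees(np.arctan2(M[1,1],M[0,1])),s['opening'],s['contact_force'],s['wrist_torque'])
cv2.imwrite('pics/w3.png',cv2.resize(d['frame'][:,:,::-1][:,180:340],None,fx=1.5625*2.4/1.56*1.56/1.56,fy=1.5625,interpolation=cv2.INTER_CUBIC) if 0 else cv2.resize(d['frame'][110:370,170:340,::-1],(392,600),interpolation=cv2.INTER_CUBIC))
E
```

```text
[536.48919214 -46.28595839  20.96170088] 10.723665955822819 39.73947193611949 [ 0.8818621  -3.36296782  5.72002182] [-0.7493399  -0.22378424 -0.02441603]
```

View pics/w3.png

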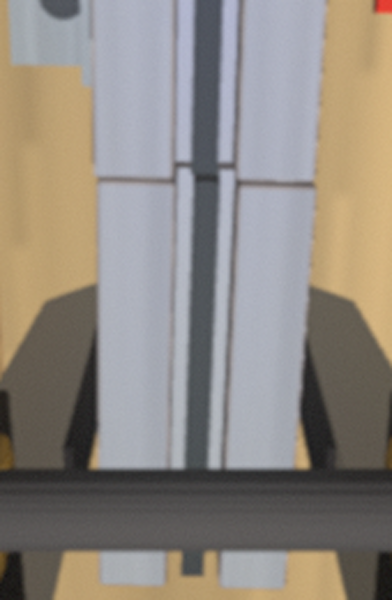

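Call:
apply_moves --increments '[[[0.05,0,0],0,3.5],[[0.1,0,0],0,3.5],[[0.15,0,0],0,3.5],[[0.2,0,0],0,3.5],[[0.2,0,0],0,3.5]]'

```text
clock: 6.6
tcp_pos: [536.5, -46.1, 21.0]
ee_rot: [2.003, 2.416, -0.003]
contact_force: [1.4, -6.3, 4.6]
opening: 40.1
finger_force: 24.7
```

```bash
python3 - <<'E'
from workcell import robot
import pickle
from h import *
s,d=pickle.load(open('w3.pkl','rb'));c=wristcam(d,s);M=R.from_rotvec(s['ee_rot']).as_matrix()
def P(u,v,z): return ((pix2w((170+u*170/392,110+v*260/600),*c,z)-s['tcp_pos'])@M)[:2].round(1)
for n,a in dict(fl=(97,178,52),fr=(315,183,52),fl0=(92,0,52),fr0=(326,0,52),ul=(98,184,52),ur=(314,188,52),ll=(100,584,52),lr=(285,588,52)).items(): print(n,P(*a))
s=robot.observe()
M=R.from_rotvec(s['ee_rot']).as_matrix()
print(s['tcp_pos'],np.degrees(np.arctan2(M[1,1],M[0,1])),s['opening'],s['contact_force'],s['wrist_torque'])
E
```

```text
fl [ 44.5 -18.2]
fr [43.6 21. ]
fl0 [ 75.5 -17.8]
fr0 [75.6 21.4]
ul [ 43.4 -18. ]
ur [42.7 20.8]
ll [-45.5 -20.9]
lr [-46.5  18.5]
[536.46618413 -46.07352944  20.96427875] 10.66854433128123 40.13417185105951 [ 1.41540767 -6.30743234  4.62677383] [-1.21696386 -0.41690935  0.07354959]
```

Call:
apply_moves --increments '[[[0.1,0,0],0,3.5],[[0.1,0,0],0,3.5],[[0.1,0,0],0,4.3],[[0.1,0,0],0,5.5],[[0.1,0,0],0,6],[[0.1,0,-1],0,6],[[0.1,0,-4],0,6],[[0.1,0,-8],0,6],[[0,0,-13],0,6],[[0,0,-17],0,6],[[0,0,-17],0,6],[[0,0,-17],0,6]]'

```text
clock: 8.1
tcp_pos: [534.8, -43.1, 190.4]
ee_rot: [-2.002, -2.42, 0.001]
contact_force: [0.3, -0.2, -0.9]
opening: 59.8
finger_force: 0.0
```

```bash
python3 - <<'E'
from workcell import robot
import pickle
from h import *
s=robot.observe();d=robot.snapshot('wrist');pickle.dump((s,d),open('w4.pkl','wb'))
M=R.from_rotvec(s['ee_rot']).as_matrix()
print(s['tcp_pos'],np.degrees(np.arctan2(M[1,1],M[0,1])),s['opening'],s['contact_force'],s['wrist_torque'])
cv2.imwrite('pics/w4.png',cv2.resize(d['frame'][0:260,150:440,::-1],(669,600),interpolation=cv2.INTER_CUBIC))
E
```

```text
[534.76690696 -43.0962494  190.43603037] 10.782938266083256 59.76294958492157 [ 0.2910367  -0.20647206 -0.92060364] [-0.0380653  -0.10355958 -0.02240518]
```

View pics/w4.png

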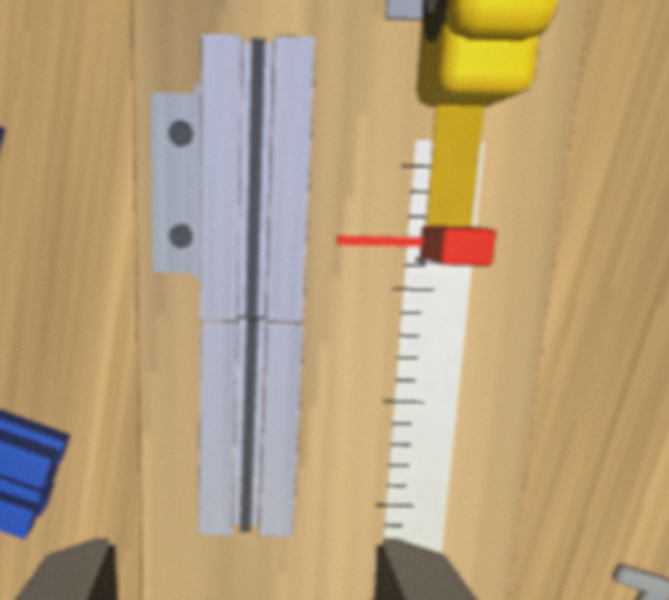

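The pieces are joined at about (250,321) in one straight line, with the far end at about (246,535). The pointer tip is at (337,241) and the tab top at about (468,246).

```bash
python3 - <<'E'
import pickle
from h import *
s,d=pickle.load(open('w4.pkl','rb'));c=wristcam(d,s);M=R.from_rotvec(s['ee_rot']).as_matrix()
def P(u,v,z): return pix2w((150+u*290/669,v*260/600),*c,z)[:2]
p={n:P(*a) for n,a in dict(f1=(199,533,52),f2=(293,536,52),j1=(201,320,52),j2=(302,322,52),u1=(203,34,52),u2=(314,38,52),t1=(442,227,57),t2=(496,229,57),t3=(440,263,57),t4=(493,266,57),pt=(337,241,20),tk1=(402,165,12),tk2=(377,505,12)).items()}
m=lambda*k:sum(p[i] for i in k)/len(k)
F,J,U,T=m('f1','f2'),m('j1','j2'),m('u1','u2'),m('t1','t2','t3','t4')
a=lambda v:np.degrees(np.arctan2(-v[0],v[1]))
print('far',F,'joint',J,'upper',U,'tab',T,'ptr',p['pt'])
print('ang loose',a(J-F),'fixed',a(U-J),'tot',a(U-F),'len',np.linalg.norm(J-F),np.linalg.norm(U-J),'tape ticks',a(p['tk1']-p['tk2']))
print('face ang',[a(np.array([-(v[1]),v[0]])) for v in(p['f2']-p['f1'],p['j2']-p['j1'],p['u2']-p['u1'])])
th=np.radians(9.4);y=np.array([-np.sin(th),np.cos(th)]);x=np.array([y[1],-y[0]])
print('travel tab',(T-F)@y,'ptr',(p['pt']-F)@y,'lat',(T-F)@x)
print('tab from tcp, tool cm',(np.r_[T,30]-s['tcp_pos'])@M/10)
E
```

```text
far [544.23098436 -91.18661486] joint [529.50861596  -2.83603511] upper [513.04731496  95.28901644] tab [602.79637959  39.92958471] ptr [559.15745162  31.98685772]
ang loose 9.460600750840442 fixed 9.52317217181857 tot 9.493529209394099 len 89.56881753110089 99.49623194728562 tape ticks 9.687575349992116
face ang [np.float64(8.86252131862378), np.float64(9.679714549931541), np.float64(8.915711732682981)]
travel tab 119.7903429069574 ptr 119.08163946706257 lat 79.19366802675827
tab from tcp, tool cm [ 6.88250191  8.25226584 16.03563086]
```

Call:
apply_moves --increments '[[[4,4.5,2],0.022,5],[[6.9,8.25,5],0.022,5],[[6.9,8.25,9],0.022,5],[[6.9,8.25,12],0.022,5],[[6.9,8.25,14.5],0.022,5],[[6.9,8.25,16],0.022,5],[[6.9,8.25,16],0.022,5],[[6.9,8.25,16],0.022,5],[[6.9,8.25,16],0.022,5]]'

```text
clock: 9.28
tcp_pos: [604.5, 40.3, 31.8]
ee_rot: [2.029, 2.397, 0.003]
contact_force: [0.7, -1.0, 0.3]
opening: 49.5
finger_force: 0.0
```

```bash
python3 - <<'E'
from workcell import robot
import pickle
from h import *
s=robot.observe();d=robot.snapshot('wrist');pickle.dump((s,d),open('w5.pkl','wb'))
M=R.from_rotvec(s['ee_rot']).as_matrix()
print(s['tcp_pos'],np.degrees(np.arctan2(M[1,1],M[0,1])),s['opening'],s['contact_force'])
cv2.imwrite('pics/w5.png',cv2.resize(d['frame'][:,:,::-1],(800,600),interpolation=cv2.INTER_CUBIC))
E
```

```text
[604.46755278  40.28589327  31.82527522] 9.506256499755967 49.48796268680203 [ 0.65062179 -0.97083561  0.26592976]
```

View pics/w5.png

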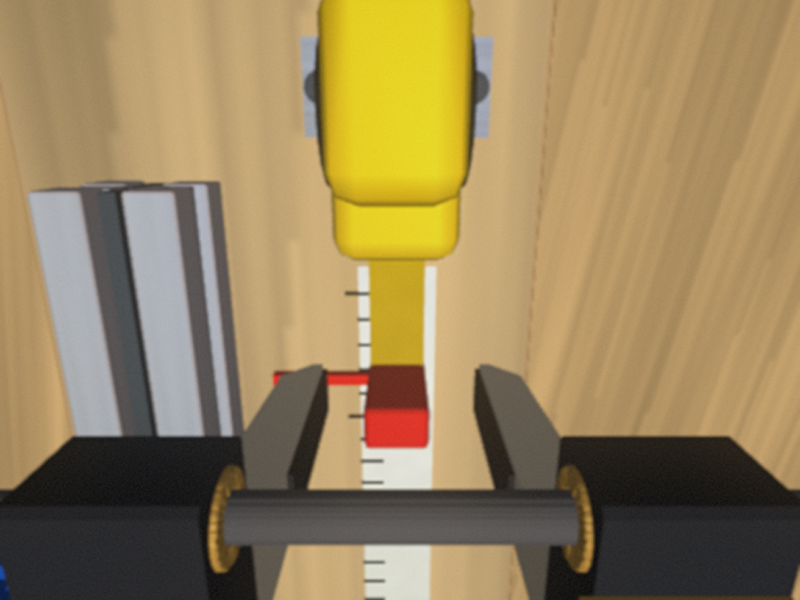

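```bash
python3 - <<'E'
import pickle
from h import *
s,d=pickle.load(open('w5.pkl','rb'));c=wristcam(d,s);M=R.from_rotvec(s['ee_rot']).as_matrix()
def P(u,v,z): return ((pix2w((u*.64,v*.64),*c,z)-s['tcp_pos'])@M).round(1)
print([P(*a) for a in((367,408,57),(427,408,57),(365,446,57),(428,446,57),(274,378,20))])
E
```

```text
[array([  7.2,  -9.8, -25.2]), array([  7.2,   8. , -25.2]), array([ -5.6, -10.6, -25.2]), array([ -5.6,   8.5, -25.2]), array([ -0.4, -46.2,  11.7])]
```

Call:
apply_moves --increments '[[[0.05,-0.1,0.3],0,5],[[0.05,-0.1,0.3],0,3],[[0.05,-0.1,0.3],0,1.5],[[0.05,-0.1,0.3],0,1.5],[[0.05,-0.1,0.3],0,1.5],[[0.05,-0.1,0.3],0,1.5]]' --newtons 40

```text
clock: 10.07
tcp_pos: [603.1, 40.6, 27.7]
ee_rot: [2.029, 2.397, 0.001]
contact_force: [1.7, 0.5, -1.6]
opening: 19.7
finger_force: 40.0
```

```bash
python3 - <<'E'
from workcell import robot
from h import *
s=robot.observe();M=R.from_rotvec(s['ee_rot']).as_matrix()
print(s['tcp_pos'],np.degrees(np.arctan2(M[1,1],M[0,1])),s['opening'],s['contact_force'])
F=np.array([544.23,-91.19])
y=M[:2,0];print('tcp y above far',(s['tcp_pos'][:2]-F)@y)
E
```

```text
[603.1080695   40.55610473  27.72142751] 9.506274913228678 19.722800452964243 [ 1.66226251  0.51198703 -1.59465494]
tcp y above far 120.21284405092621
```

Call:
apply_moves --increments '[[[-0.5,0,0],0,1.5],[[-1.5,0,0],0,1.5],[[-2.7,0,0],0,1.5],[[-4,0,0],0,1.5],[[-5.3,0,0],0,1.5],[[-6.6,0,0],0,1.5],[[-7.9,0,0],0,1.5],[[-9.2,0,0],0,1.5],[[-10.4,0,0],0,1.5],[[-11.3,0,0],0,1.5],[[-11.8,0,0],0,1.5],[[-11.8,0,0],0,1.5]]'

```text
clock: 11.58
tcp_pos: [622.6, -76.5, 27.7]
ee_rot: [2.03, 2.397, 0.002]
contact_force: [3.6, 4.1, -2.0]
opening: 19.8
finger_force: 40.0
```

```bash
python3 - <<'E'
from workcell import robot
import pickle
from h import *
s=robot.observe();d=robot.snapshot('wrist');t=robot.snapshot('top');pickle.dump((s,d),open('w6.pkl','wb'));pickle.dump(t,open('t6.pkl','wb'))
M=R.from_rotvec(s['ee_rot']).as_matrix()
print(s['tcp_pos'],np.degrees(np.arctan2(M[1,1],M[0,1])),s['opening'],s['contact_force'])
print((s['tcp_pos'][:2]-np.array([603.108,40.556]))@M[:2,0])
cv2.imwrite('pics/w6.png',cv2.resize(d['frame'][:,:,::-1],(800,600),interpolation=cv2.INTER_CUBIC))
E
```

```text
[622.56640058 -76.47222842  27.7370154 ] 9.480528507187723 19.767315328132245 [ 3.55690692  4.05750153 -2.02183332]
-118.6348444876597
```

View pics/w6.png

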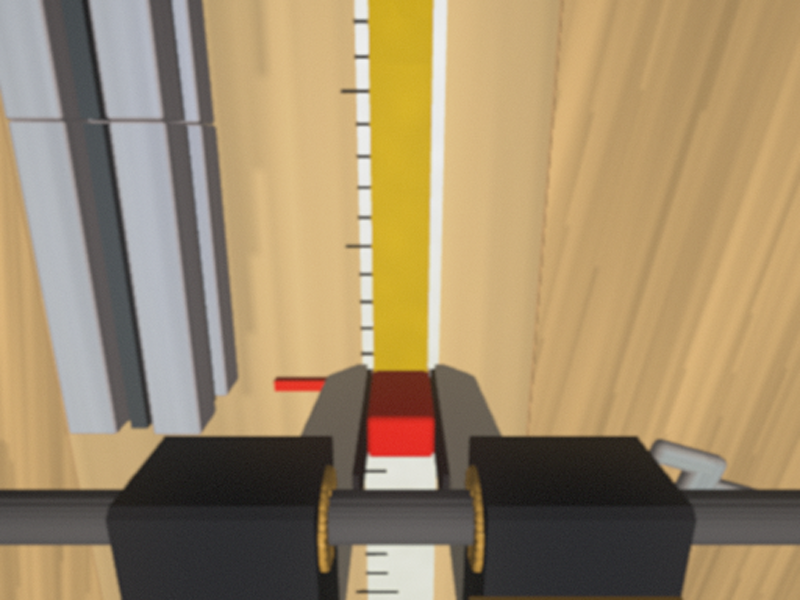

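```bash
python3 - <<'E'
import pickle
from h import *
s,d=pickle.load(open('w6.pkl','rb'));c=wristcam(d,s);M=R.from_rotvec(s['ee_rot']).as_matrix()
def P(u,v,z): return ((pix2w((u*.64,v*.64),*c,z)-s['tcp_pos'])@M)[:2].round(1)
for n,a in dict(p_top=(276,380,22),p_botedge=(276,391,18),p_c=(276,384.5,20),e1=(71,433,52),e2=(202,432,52),j1=(8,118,52),j2=(163,122,52),e3=(217,395,12),t1=(368,415,57),t2=(433,415,57),t3=(368,455,57),t4=(434,455,57)).items(): print(n,P(*a))
E
```

```text
p_top [  1.6 -44. ]
p_botedge [ -4.7 -45.3]
p_c [ -1.1 -44.7]
e1 [ -1.7 -99.5]
e2 [ -1.3 -59.9]
j1 [ 88.4 -99.1]
j2 [ 87.4 -60.1]
e3 [ -9.3 -69.3]
t1 [ 7.2 -9.2]
t2 [7.2 9.5]
t3 [-6.  -9.5]
t4 [-6. 10.]
```

The pointer is about 1 mm short of the far end, so I'm pulling 1 mm more and then holding.

Call:
apply_moves --increments '[[[-0.1,0,0],0,1.5],[[-0.1,0,0],0,1.5],[[-0.1,0,0],0,1.5],[[-0.1,0,0],0,1.5],[[-0.1,0,0],0,1.5],[[-0.1,0,0],0,1.5],[[-0.1,0,0],0,1.5],[[-0.1,0,0],0,1.5],[[-0.1,0,0],0,1.5],[[-0.1,0,0],0,1.5],[[-0.1,0,0],0,1.5],[[-0.1,0,0],0,1.5]]'

```text
clock: 13.18
tcp_pos: [622.6, -76.5, 27.7]
ee_rot: [-2.029, -2.398, -0.002]
contact_force: [3.2, 4.1, -1.9]
opening: 20.1
finger_force: 40.0
```

```bash
python3 - <<'E'
from workcell import robot
from h import *
s=robot.observe();M=R.from_rotvec(s['ee_rot']).as_matrix()
print(s['tcp_pos'],(s['tcp_pos'][:2]-np.array([603.108,40.556]))@M[:2].T[0])
E
```

```text
[622.5823595  -76.50202519  27.73847267] -118.6666865436923
```

Call:
apply_moves --increments '[[[0,0,0],0,1.5],[[0,0,0],0,1.5],[[0,0,0],0,1.5],[[0,0,0],0,1.5],[[0,0,0],0,1.5],[[0,0,0],0,1.5],[[0,0,0],0,1.5],[[0,0,0],0,1.5]]'

```text
clock: 14.18
tcp_pos: [622.6, -76.5, 27.7]
ee_rot: [-2.029, -2.398, -0.002]
contact_force: [3.3, 4.1, -2.1]
opening: 20.0
finger_force: 40.0
```

Call:
apply_moves --increments '[[[-0.1,0,0],0,1.5],[[-0.1,0,0],0,1.5],[[-0.1,0,0],0,1.5]]'

```text
clock: 14.55
tcp_pos: [622.7, -77.4, 27.8]
ee_rot: [-2.029, -2.398, -0.002]
contact_force: [3.2, 4.8, -2.1]
opening: 19.5
finger_force: 40.0
```

Call:
apply_moves --increments '[[[0,0,0],0,1.5],[[0,0,0],0,1.5],[[0,0,0],0,1.5],[[0,0,0],0,1.5],[[0,0,0],0,1.5],[[0,0,0],0,1.5],[[0,0,0],0,1.5],[[0,0,0],0,1.5],[[0,0,0],0,1.5],[[0,0,0],0,1.5],[[0,0,0],0,1.5],[[0,0,0],0,1.5]]'

```text
clock: 16.05
tcp_pos: [622.7, -77.4, 27.7]
ee_rot: [-2.029, -2.398, -0.002]
contact_force: [2.9, 4.2, -2.4]
opening: 19.8
finger_force: 40.0
```

```bash
python3 - <<'E'
from workcell import robot
import pickle
from h import *
s=robot.observe();d=robot.snapshot('wrist');pickle.dump((s,d),open('w7.pkl','wb'));M=R.from_rotvec(s['ee_rot']).as_matrix()
print(s['tcp_pos'],(s['tcp_pos'][:2]-np.array([603.108,40.556]))@M[:2].T[0])
a=pickle.load(open('w6.pkl','rb'))[1]['frame'];b=d['frame'];hs=[]
for f in(a,b):
    r=f[230:262,170:205].astype(int);m=(r[:,:,0]>120)&(r[:,:,1]<90)
    L=cv2.cvtColor(f,cv2.COLOR_RGB2GRAY)[255:295,110:125].mean(1);print(np.where(m)[0].mean()+230,np.where(m)[1].min()+170,'rail edge row',255+np.argmax(np.abs(np.diff(L))), np.abs(np.diff(L)).round(0)[10:32])
print(cv2.phaseCorrelate(*[cv2.cvtColor(f,cv2.COLOR_RGB2GRAY)[:230,:230].astype(np.float32) for f in(a,b)]))
E
```

```text
[622.734106   -77.43984611  27.74570043] -119.61667535106236
245.88888888888889 176 rail edge row 278 [ 0.  0.  0.  0.  0.  0.  0.  0.  0.  0.  3.  9. 29. 55. 46.  7.  2.  1.
  0.  0.  0.  0.]
245.83333333333334 176 rail edge row 278 [ 0.  1.  1.  0.  0.  0.  0.  0.  3.  7.  6.  3. 21. 54. 48.  6.  0.  1.
  1.  1.  0.  0.]
((0.03722249137547351, -0.6756120957817728), 0.747026201552815)
```

Call:
apply_moves --increments '[[[0.2,0,0],0,1.5],[[0.6,0,0],0,1.5],[[1.1,0,0],0,1.5],[[1.7,0,0],0,1.5],[[2.3,0,0],0,1.5],[[2.9,0,0],0,1.5],[[3.5,0,0],0,1.5],[[4.1,0,0],0,1.5],[[4.7,0,0],0,1.5],[[5.3,0,0],0,1.5],[[5.9,0,0],0,1.5],[[6.5,0,0],0,1.5]]'

```text
clock: 17.6
tcp_pos: [612.1, -13.9, 27.7]
ee_rot: [2.029, 2.397, 0.001]
contact_force: [4.5, 3.3, -3.9]
opening: 19.5
finger_force: 40.0
```

Call:
apply_moves --increments '[[[0.6,0,0],0,1.5],[[1.2,0,0],0,1.5],[[1.8,0,0],0,1.5],[[2.4,0,0],0,1.5],[[3.0,0,0],0,1.5],[[3.6,0,0],0,1.5],[[4.2,0,0],0,1.5],[[4.7,0,0],0,1.5],[[5.1,0,0],0,1.5],[[5.3,0,0],0,1.5],[[5.4,0,0],0,1.5],[[5.4,0,0],0,1.5]]'

```text
clock: 19.1
tcp_pos: [603.3, 39.2, 27.7]
ee_rot: [2.029, 2.397, 0.001]
contact_force: [4.2, 2.1, -2.6]
opening: 19.8
finger_force: 40.0
```

```bash
python3 - <<'E'
from workcell import robot
from h import *
s=robot.observe();M=R.from_rotvec(s['ee_rot']).as_matrix()
print(s['tcp_pos'],s['contact_force'],(s['tcp_pos'][:2]-np.array([603.108,40.556]))@M[:2].T[0])
E
```

```text
[603.28333089  39.1918391   27.72075852] [ 4.1967716   2.14203454 -2.62032379] -1.3743915442949635
```

Still 1.4 mm short of home; easing on until the stop is felt.

Call:
apply_moves --increments '[[[0.05,0,0],0,1.5],[[0.1,0,0],0,1.5],[[0.15,0,0],0,1.5],[[0.2,0,0],0,1.5],[[0.2,0,0],0,1.5]]'

```text
clock: 19.73
tcp_pos: [603.1, 40.5, 27.7]
ee_rot: [2.029, 2.396, -0.0]
contact_force: [4.4, 1.4, -4.3]
opening: 20.1
finger_force: 40.0
```

```bash
python3 - <<'E'
from workcell import robot
from h import *
s=robot.observe();M=R.from_rotvec(s['ee_rot']).as_matrix()
print(s['tcp_pos'],s['contact_force'],(s['tcp_pos'][:2]-np.array([603.108,40.556]))@M[:2].T[0])
E
```

```text
[603.06950616  40.53590422  27.74619193] [ 4.41691798  1.38131821 -4.29952594] -0.013486507857643984
```

Call:
apply_moves --increments '[[[0.1,0,0],0,1.5],[[0.1,0,0],0,1.5],[[0.1,0,0],0,1.5]]'

```text
clock: 20.1
tcp_pos: [603.1, 40.5, 27.7]
ee_rot: [2.029, 2.395, -0.001]
contact_force: [5.3, 0.8, -3.6]
opening: 19.8
finger_force: 40.0
```

Call:
apply_moves --increments '[[[0,0,0],0,3],[[0,0,0],0,4.5],[[0,0,0],0,5],[[0,0,0],0,5],[[0,0,-2],0,5],[[0,0,-6],0,5],[[0,0,-11],0,5],[[0,0,-16],0,5],[[-3,-3,-17],0,5],[[-5,-5,-17],0,5],[[-5,-5,-17],0,5],[[-5,-5,-17],0,5]]'

```text
clock: 21.6
tcp_pos: [561.5, -14.0, 197.7]
ee_rot: [-2.028, -2.399, -0.002]
contact_force: [0.5, 1.1, 1.3]
opening: 50.3
finger_force: 0.0
```

```bash
python3 - <<'E'
from workcell import robot
import pickle
from h import *
s=robot.observe();d=robot.snapshot('wrist');pickle.dump((s,d),open('w8.pkl','wb'))
print(s['tcp_pos'],s['opening'],s['contact_force'])
cv2.imwrite('pics/w8.png',cv2.resize(d['frame'][:,:,::-1],(800,600),interpolation=cv2.INTER_CUBIC))
E
```

```text
[561.46747256 -14.03318201 197.72112771] 50.33463025873823 [0.48649929 1.06589022 1.27967414]
```

View pics/w8.png

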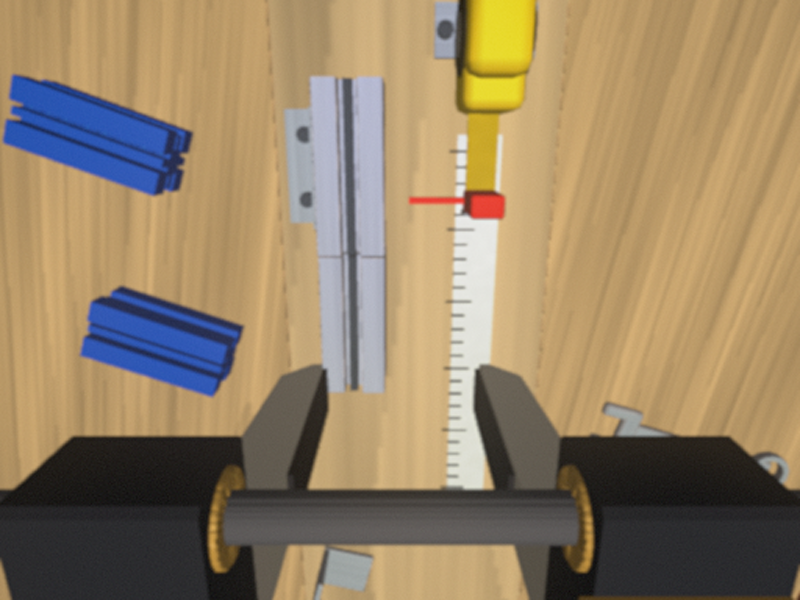

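The rails are joined straight with the seam at (352,256). The tape is home with the tab at (484,205), and nothing else has been disturbed.

```bash
python3 -c "
from workcell import robot
print(robot.hand_in())"
```

```text
the job is handed in; nothing more can be done
None
```

The job is handed in, with no verdict shown: the loose rail sits flush and straight against the fixed one; the pointer was held within about 1 mm of its far end for about 1.5 s; the tape was eased fully home, with the bystanders left alone (about 22 s used).

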